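# Close the exposure chamber and hold its shutter open

### The job

Pick the black cover plate up by its handle and gently lower it over the two pins of the grey exposure chamber until it lies flush on top; keep the shutter shut until then. Then let go of the cover, take the blue tab of the spring-return shutter, pull it out until the white pointer is level with the red mark on the scale rail, and finish still holding it there with the fingers, because it springs shut when let go. Do not disturb the beaker, the timer or the roll of film.

Things in the scene. Friction and masses are not known exactly. Their poses are not given: they have to be found in the camera images.
- chamber: Fixed grey block, 110 (x) x 116 (y) x 36 mm high, a square light well in its top. Origin: centre of its underside, on the worktop; z up. Its front looks along its -x (roughly to the robot): there an apron 70 mm wide, 8 mm high runs out to x = -175 mm under the shutter, and a scale rail (8 mm wide, top 24 mm above the worktop) runs along x at y = +38 mm.
- seat (a point): Centre of the chamber's top face, 36 mm above the worktop; axes as the chamber's. The cover is home when its origin is here. Two upright steel pins, 8 mm in diameter with tapered tips, stand on the top at x = 0, y = +43 and y = -43 mm from here and rise 16 mm above it.
- cover: Loose black cover plate, 100 (x) x 110 (y) x 6 mm, 0.25 kg, on the worktop at the start. Origin: centre of its underside; z up. Two through holes, 10.5 mm in diameter, at x = 0, y = +43 and -43 mm; it fits either way round (half turn).
- grip (a point): Middle of the cover's aluminium handle bar, 36 mm above the cover's underside; axes as the cover's. The bar runs along the cover's y over its middle: 12 mm thick (x), 60 mm long (y), 12 mm high, on two posts 50 mm apart.
- shutter: Shutter slide with an upright blue tab. Axes as the chamber's; origin on the tab's centre line, 24 mm above the worktop. It slides straight along the chamber's -x, up to 65 mm out; shut, its origin is at x = -100 mm, y = 0 in the chamber's frame. A spring always pulls it shut: 3 N when shut, 1.5 N more for each 10 mm out.
- tab (a point): Where to grip the blue tab: on its centre line, 65 mm above the worktop; axes as the chamber's. The tab is 12 (x) x 28 (y) mm, its top 80 mm above the worktop; shut, it stands 39 mm clear of the chamber's front.
- pointer (a point): Tip of the white pointer (3 mm wide) that moves with the shutter; at the same x as the tab's centre line, 30 mm to its +y side, 30 mm above the worktop.
- mark: Red index clip on the scale rail, 6 mm wide along x, top 34 mm above the worktop; fixed. Axes as the chamber's; origin under its centre, 16 mm above the worktop. It is set 30 to 48 mm farther out along the chamber's -x than the pointer is when shut. Pointer and mark are level when both have the same x in the chamber's frame; they do not touch.
- beaker: Clear beaker, 106 mm wide, 132 mm high, behind the work; leave it alone. Origin: centre of its underside.
- timer: Small white timer, 32 x 66 x 62 mm, behind the chamber; leave it alone. Origin: centre of its underside.
- film: Beige roll of sealing film, 52 mm wide, 50 mm high, beside the chamber; leave it alone. Origin: centre of its underside.

How it is judged:
By the outcome, as a careful person would: the job done as asked, in the order asked, and still so for the second after the job is handed in, while the arm keeps its last pose, push and grip.
It also fails if it takes over 48 s, if anything falls off the work surface, if the arm or the gripper's body presses on something with over 40 N, if the wrist force passes 120 N, or if a joint passes its speed limit or range.

### The arm

A 6-joint arm with a two-finger parallel gripper is mounted at the origin on a cart in front of the work surface, level with it; the furniture and walls round the work are solid. World frame = base frame: x ahead of the robot, y to its left, z up, the work surface at z = 0. Lengths are in m, angles in rad, forces in N, time in s.
With the tool pointing down it reaches from about 0.25 to 0.725 m from the base axis. Payload 4 kg.
Tool frame: the origin (TCP) lies at the very end of the fingers, on their centre line; the grasp point (between the pads) lies 19 mm behind it; z points along the fingers, y is the line along which they close (so a half turn about z gives the same grasp; the last joint's range is limited). The gripper opens to 85 mm and grips with 20 to 120 N. Pads are 22 mm wide; open, the fingers measure 114 mm over their backs; the gripper's body (76 mm by 85 mm) begins 54 mm behind the grasp point. The pads swing forward as they close: fully open they stand 13 mm farther back than shut.
Start: joints at [-1.19, 0.241, 0.005, 1.335, 0, 1.571], TCP at [0.186, -0.464, 0.231] pointing down, gripper open.
Joint ranges: [-2.72, 2.72], [-1.05, 1.87], [-1.09, 1.28], [-1.99, 2.15], [-1.42, 1.44], [-3.14, 3.14]. Speed limits (rad/s): [2.79, 2.79, 3.14, 3.14, 3.14, 3.14].

### API

Orientations are given as a unit quaternion [x, y, z, w].
In Python, from workcell import bot, vision, workorder gives the robot as it stands.
- The arm moves only by the shell command python3 -m creep 'ROWS' [OPENING]. ROWS is JSON, a list of rows, each a list of 2 entries, a list of its own where there are three numbers: the shift along the tool's x, y, z in mm, then the turn, a rotation vector about the tool's x, y, z in rad. In form: [[[dx, dy, dz], [wx, wy, wz]], ...]. A call has 1 to 12 rows; each row shifts and turns the commanded pose from where the row before left it, along the tool's axes as they then stand; what a row does not reach is not made up. A row lasts 1/8 s, in which the tool goes at most 62.5 mm and 10.7 degrees, less where a joint would pass 70% of its speed; a pose out of reach is approached as far as the arm can. A call is refused whole if a number of a shift passes 62.5 or a number of a turn 0.188, either way. A call with a gripper value outside its range is refused whole. OPENING is the finger opening in mm, from 0 to 85.4, set as the call begins (- or left out, the last holds). The fingers move at their own pace and stop on an object; the grip force is fixed at half the most. Time passes only in rows, so rows that do not move let the fingers close. It gives the time, the measured TCP pose, the force, the opening and the grip force at its end, in the units of the state.
- bot.get_obs(): the state, without advancing time (a new reading comes with each control period).
- vision.camera(name): name is "scene" or "top" or "wrist"; returns a dict with "image" (480x640x3 uint8, blue, green, red), "z_map" (480x640 float32, m along the optical axis (not along the pixel's ray), 0 where there is no reading), "K" (3x3 intrinsics, pixels), "rvec" (rotation vector, rad) and "tvec" (3), from world to camera coordinates, as OpenCV has them; the wrist camera has in their place "tool_from_camera" (4x4, takes a point from camera to tool coordinates, whose origin is the TCP and whose axes are the flange's). Camera axes: x right, y down, z forward; pixel columns grow to the right and rows downward; lengths in m; the calibration is good to about 2 mm. A picture is of the moment at which its call begins: read the wrist's pose just before it.
- workorder.job_done(): hands the job in; it is judged then, once.
Trained networks look in a picture, given as the dict that the camera call returned (one of the last four; its "shot" number tells which), for a name from the list of things; names that differ only in an ending like _2 or _b are one class to them, and where a whole thing is asked for, a point or a joint stands for the part that bears it (a point fixed in the world has none). Each returns a list of dicts, best first, with "score" (0 to 1); they miss things now and then, are a little off and sometimes report something else, mostly with a low value. They report only what shows in the picture. A call takes as long as a camera call.
- vision.spot_in(picture, query): "position" ([column, row] in pixels, amid what is visible of it).
- vision.place_of(picture, query): "position" ([column, row] in pixels: a listed point, or the origin of a listed thing).
The state is a dict: "clock": time; "joint_pos": joint angles; "joint_vel": joint speeds; "tau": joint torques, N m; "eef_pos": TCP position; "tool_rot": TCP orientation; "ft_force": force on the tool from outside, world axes, zero at the start; "ft_torque": the same for the moment, N m; "grip_width": finger opening in m; "grasp_force": force on a finger pad.
Only numpy, scipy, OpenCV 4.12 (cv2) and the standard library are available. Lean on these libraries where they do the work, as an engineer would, in place of code of your own. Each camera call takes 0.05 s, during which the arm holds its last target. There are 200 camera calls.

## Working session

There is one attempt and no reset: what is moved stays moved. The work goes in short steps, Python scripts to look and compute and a shell command to move; the robot and the scene stay as the last step left them, time stands still between calls to the robot, and variables do not carry over. Pictures are saved under pics/ and viewed, at most 12 in all, crops included, and the job is handed in when it is done.

```bash
mkdir -p pics; cat > h.py <<'E'
import numpy as np, cv2
from scipy.spatial.transform import Rotation as R
from workcell import bot, vision, workorder
np.set_printoptions(precision=4,suppress=True)
def cam(n):
    o=bot.get_obs(); p=vision.camera(n)
    if n=="wrist":
        T=np.eye(4);T[:3,:3]=R.from_quat(o["tool_rot"]).as_matrix();T[:3,3]=o["eef_pos"]
        p["W"]=T@p["tool_from_camera"]
    else:
        M=np.eye(4);M[:3,:3]=cv2.Rodrigues(np.array(p["rvec"],float))[0];M[:3,3]=np.ravel(p["tvec"]);p["W"]=np.linalg.inv(M)
    return p
def ray(p,uv):
    d=np.linalg.inv(p["K"])@[uv[0],uv[1],1]; return p["W"][:3,3],p["W"][:3,:3]@d
def atz(p,uv,z):
    o,d=ray(p,uv); return o+d*(z-o[2])/d[2]
def dep(p,uv):
    o,d=ray(p,uv); return o+d*p["z_map"][int(round(uv[1])),int(round(uv[0]))]
def cloud(p):
    v,u=np.mgrid[:480,:640]; d=np.stack([u,v,np.ones_like(u)],-1)@np.linalg.inv(p["K"]).T
    return (d*p["z_map"][...,None])@p["W"][:3,:3].T+p["W"][:3,3]
H=dict(chamber=0,seat=.036,cover=0,grip=.036,shutter=.024,tab=.065,pointer=.030,mark=.016,beaker=0,timer=0,film=0)
def look(p,names,H=H):
    for n in names:
        for r in vision.place_of(p,n)[:2]:
            print(n,round(r["score"],2),np.round(r["position"],1),atz(p,r["position"],H[n]))
E
python3 - <<'E'
from h import *
for n in("top","scene"):
    p=cam(n); cv2.imwrite(f"pics/{n}0.png",p["image"]); print(n,p["W"][:3,3]); look(p,H)
o=bot.get_obs();print(o)
E
```

```text
top [0.52   0.2288 0.9119]
chamber 0.57 [414.6 256.9] [0.6024 0.0651 0.    ]
seat 0.73 [414.9 257.4] [0.5983 0.0711 0.036 ]
cover 0.87 [270.1 313.7] [0.5105 0.3182 0.    ]
grip 0.81 [268. 317.] [0.5056 0.3183 0.036 ]
shutter 0.75 [435.5 314.6] [0.5025 0.0391 0.024 ]
shutter 0.52 [416.5 254.2] [0.6048 0.066  0.024 ]
tab 0.79 [441.1 313.3] [0.5052 0.0388 0.065 ]
pointer 0.95 [417.5 318.5] [0.497  0.0705 0.03  ]
mark 0.44 [420.7 345.2] [0.4522 0.0648 0.016 ]
mark 0.34 [270.8 312.6] [0.5125 0.3155 0.016 ]
beaker 0.64 [240.5 188.8] [0.7315 0.3679 0.    ]
timer 0.71 [359.5 160.9] [0.7767 0.1551 0.    ]
film 0.58 [306.7 218. ] [0.6759 0.2515 0.    ]
scene [ 0.1651 -0.2951  0.5531]
chamber 0.75 [374.8 342.8] [0.6021 0.0681 0.    ]
seat 0.82 [379.5 329.4] [0.5993 0.0594 0.036 ]
seat 0.4 [331.8 268.7] [0.6473 0.2193 0.036 ]
cover 0.79 [233.1 290.6] [0.5051 0.318  0.    ]
cover 0.46 [313.6 235.9] [0.7283 0.3637 0.    ]
grip 0.86 [232.2 273.4] [0.5073 0.3187 0.036 ]
shutter 0.58 [342.2 372.6] [0.5069 0.0416 0.024 ]
shutter 0.53 [329.4 270.6] [0.6513 0.2297 0.024 ]
tab 0.82 [345.8 353. ] [0.5074 0.0374 0.065 ]
pointer 0.64 [323.4 362.5] [0.4956 0.0684 0.03  ]
mark 0.62 [301.2 387.6] [0.4515 0.0634 0.016 ]
beaker 0.87 [311.6 235.8] [0.7254 0.3666 0.    ]
beaker 0.19 [378.5 330.3] [0.6268 0.0837 0.    ]
timer 0.79 [408.5 272.5] [0.7823 0.1546 0.    ]
film 0.69 [330.8 270. ] [0.6767 0.2533 0.    ]
{'clock': 1.2, 'joint_pos': array([-1.19  ,  0.2406,  0.005 ,  1.3352, -0.    ,  1.5708]), 'joint_vel': array([-0.0008, -0.    , -0.0009, -0.0002, -0.0012, -0.0022]), 'tau': array([  0.0001, -37.2222,  25.2692,   0.0014,  -0.    ,  -0.    ]), 'eef_pos': array([ 0.1858, -0.4642,  0.2313]), 'tool_rot': array([ 0.9819,  0.1893, -0.    ,  0.    ]), 'ft_force': array([-0.2512,  0.2998, -1.348 ]), 'ft_torque': array([-0.0068, -0.0047,  0.0007]), 'grasp_force': 0.0, 'grip_width': 0.08545506688064988}
```

View pics/top0.png

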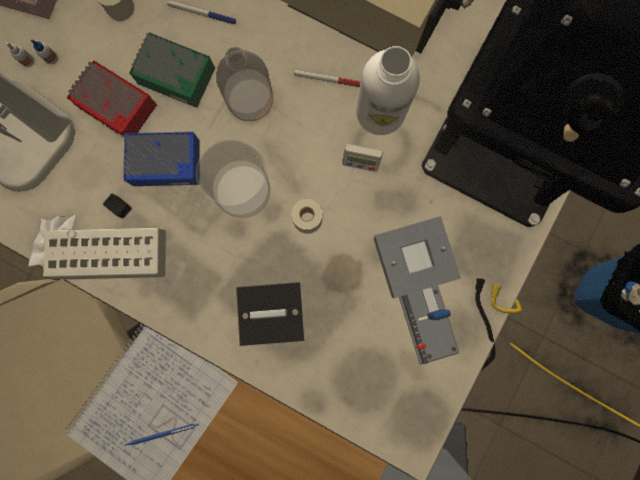

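View pics/scene0.png

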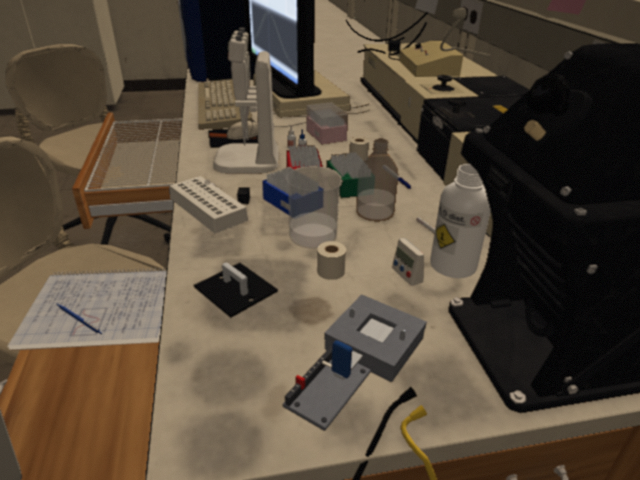

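The top view shows the cover at (270,314) with a near-horizontal handle. The chamber is at (415,257), the tab at (440,314) and the red mark at (421,346). The scene view agrees. Next I'll get the yaws and the mark.

```bash
cat > yaw.py <<'E'
from h import *
def rect(pts):
    c,s,a=cv2.minAreaRect((pts*1000).astype(np.float32)); return np.round(c,1),np.round(s,1),round(a,1)
def comp(mask,uv):
    n,l=cv2.connectedComponents(mask.astype(np.uint8)); k=l[int(uv[1]),int(uv[0])]
    if k==0: k=np.bincount(l[int(uv[1])-8:int(uv[1])+9,int(uv[0])-8:int(uv[0])+9][l[int(uv[1])-8:int(uv[1])+9,int(uv[0])-8:int(uv[0])+9]>0]).argmax()
    v,u=np.where(l==k); return np.stack([u,v],1)
E
python3 - <<'E'
from yaw import *
p=cam("top"); C=cloud(p); g=p["image"].max(2)
px=comp(g<60,(245,300)); print("cover",rect(np.array([atz(p,q,.006)[:2] for q in px])))
m=comp((C[...,2]>.022)&(C[...,2]<.046),(400,275)); print("chamber",rect(np.array([atz(p,q,.036)[:2] for q in m])))
m=comp((C[...,2]>.028)&(C[...,2]<.06),(268,314)); print("handle",rect(np.array([atz(p,q,.042)[:2] for q in m])))
b=p["image"].astype(int); red=(b[...,2]>b[...,1]+60)&(b[...,2]>b[...,0]+60); v,u=np.where(red[330:360,405:435]); print("red",atz(p,(u.mean()+405,v.mean()+330),.034))
E
```

```text
cover (array([511. , 318.2]), array([ 98.2, 108.4]), 3.1)
chamber (array([544.5,  53. ]), array([225.8, 118.1]), 15.0)
handle (array([511.5, 318.3]), array([11.9, 58.2]), 3.0)
red [0.4524 0.0679 0.034 ]
```

```bash
python3 -m creep '[[[20,-20,0],[0,0,0]],[[40,-41,0],[0,0,0]],[[42,-43,0],[0,0,0]],[[42,-43,0],[0,0,0]],[[42,-43,0],[0,0,0]],[[42,-43,0],[0,0,0]],[[42,-43,0],[0,0,0]],[[42,-43,0],[0,0,0]],[[42,-43,0],[0,0,0]],[[42,-43,0],[0,0,0]],[[42,-43,0],[0,0,0]],[[42,-43,0],[0,0,0]]]' 85
python3 -m creep '[[[42,-43,0],[0,0,0]],[[40,-42,0],[0,0,0]],[[30,-30,0],[0,0,0]],[[0,0,0],[0,0,-0.156]],[[0,0,0],[0,0,-0.156]],[[0,0,0],[0,0,-0.156]],[[0,0,0],[0,0,-0.156]],[[0,0,0],[0,0,-0.156]],[[0,0,0],[0,0,-0.156]],[[0,0,0],[0,0,-0.156]],[[0,0,0],[0,0,-0.156]],[[0,0,0],[0,0,0]]]'
python3 - <<'E'
from h import *
p=cam("wrist"); cv2.imwrite("pics/w1.png",p["image"]); print(p["W"]); look(p,["grip","cover"])
o=bot.get_obs();print(o["eef_pos"],R.from_quat(o["tool_rot"]).as_matrix()[:,1],o["ft_force"])
E
```

```text
clock: 2.75
eef_pos: [0.4495, 0.1722, 0.2315]
tool_rot: [0.982, 0.19, 0.0, 0.0]
ft_force: [0.9, -0.3, -0.7]
grip_width: 0.0847
grasp_force: 0.0
clock: 4.25
eef_pos: [0.5276, 0.2742, 0.2327]
tool_rot: [0.658, 0.753, 0.007, -0.019]
ft_force: [0.1, -0.4, 0.8]
grip_width: 0.0852
grasp_force: 0.0
[[ 0.9908  0.1337  0.0214  0.5195]
 [ 0.1345 -0.953  -0.2714  0.3475]
 [-0.0159  0.2718 -0.9622  0.3784]
 [ 0.      0.      0.      1.    ]]
grip 0.89 [308.1 167.7] [0.51   0.3179 0.036 ]
cover 0.89 [306.1 168.2] [0.507  0.3139 0.    ]
[0.5276 0.2742 0.2327] [ 0.9908  0.1349 -0.0134] [ 0.3021 -0.4187 -0.0436]
```

View pics/w1.png

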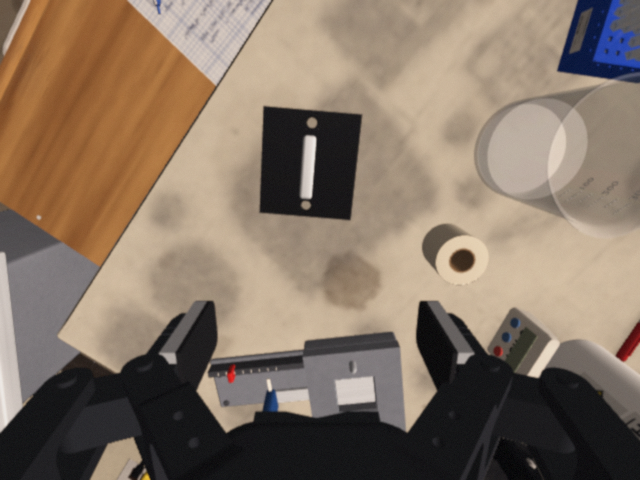

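The wrist view shows the cover upright at (308,168), the chamber at the lower edge and the film and beaker to the right. Some rows fell short, leaving a small tilt and offset that I'll correct.

```bash
cat >> yaw.py <<'E'
def goal(pos,yawdeg):
    o=bot.get_obs(); A=R.from_quat(o["tool_rot"]); a=np.radians(yawdeg)
    y=np.array([np.cos(a),np.sin(a),0]); z=np.array([0,0,-1.]); x=np.cross(y,z)
    B=R.from_matrix(np.stack([x,y,z],1))
    print("shift(cur axes)",np.round(A.inv().apply(np.array(pos)-o["eef_pos"])*1000,1),"shift(goal axes)",np.round(B.inv().apply(np.array(pos)-o["eef_pos"])*1000,1),"turn",np.round((A.inv()*B).as_rotvec(),4),"clock",o["clock"],o["eef_pos"])
E
python3 - <<'E'
from yaw import *
p=cam("wrist"); g=p["image"].max(2)
px=comp(g<60,(280,130)); print("cover",rect(np.array([atz(p,q,.006)[:2] for q in px])))
px=comp(g>170,(308,168)); print("handle",len(px),rect(np.array([atz(p,q,.042)[:2] for q in px])))
goal([.511,.318,.12],3.1)
E
```

```text
cover (array([509.1, 318. ]), array([ 98.3, 108.4]), 3.0)
handle 636 (array([510.3, 318.8]), array([ 9.9, 57.5]), 3.0)
shift(cur axes) [ 41.3  -9.  114.5] shift(goal axes) [ 44.6 -14.2 112.7] turn [-0.015  -0.0374  0.0813] clock 4.45 [0.5276 0.2742 0.2327]
```

```bash
python3 -m creep '[[[0,0,0],[-0.015,-0.037,0.081]],[[22,-7,0],[0,0,0]],[[22.5,-7.5,0],[0,0,0]],[[0,0,40],[0,0,0]],[[0,0,40],[0,0,0]],[[0,0,35],[0,0,0]],[[0,0,25],[0,0,0]],[[0,0,0],[0,0,0]],[[0,0,0],[0,0,0]]]' 85
python3 - <<'E'
from yaw import *
goal([.510,.3183,.018],3.05); print(bot.get_obs()["ft_force"])
E
```

```text
clock: 5.58
eef_pos: [0.5113, 0.3184, 0.0939]
tool_rot: [0.687, 0.726, 0.001, 0.0]
ft_force: [0.0, 0.0, -0.2]
grip_width: 0.0852
grasp_force: 0.0
shift(cur axes) [-0.1 -1.5 75.9] shift(goal axes) [ 0.  -1.3 75.9] turn [ 0.0017 -0.0013  0.0023] clock 5.575 [0.5113 0.3184 0.0939]
[ 0.0099  0.0125 -0.2383]
```

```bash
python3 -m creep '[[[0,-1.3,30],[0.0017,-0.0013,0.0023]],[[0,0,26],[0,0,0]],[[0,0,14],[0,0,0]],[[0,0,6],[0,0,0]],[[0,0,0],[0,0,0]],[[0,0,0],[0,0,0]]]' 60
python3 -m creep '[[[0,0,0],[0,0,0]],[[0,0,0],[0,0,0]],[[0,0,0],[0,0,0]],[[0,0,0],[0,0,0]],[[0,0,0],[0,0,0]],[[0,0,0],[0,0,0]]]' 0
```

```text
clock: 6.32
eef_pos: [0.5101, 0.3183, 0.0179]
tool_rot: [0.688, 0.726, 0.0, 0.0]
ft_force: [0.0, -0.1, 0.4]
grip_width: 0.0599
grasp_force: 0.0
clock: 7.08
eef_pos: [0.5095, 0.318, 0.0172]
tool_rot: [0.688, 0.726, -0.0, -0.0]
ft_force: [-0.2, -0.7, 4.9]
grip_width: 0.0107
grasp_force: 59.2
```

```bash
python3 -m creep '[[[0,0,-5],[0,0,0]],[[0,0,-15],[0,0,0]],[[0,0,-30],[0,0,0]],[[0,0,-30],[0,0,0]],[[0,0,-30],[0,0,0]],[[0,0,-20],[0,0,0]],[[0,0,0],[0,0,0]],[[0,0,0],[0,0,0]]]'
python3 - <<'E'
from yaw import *
p=cam("top"); cv2.imwrite("pics/t2.png",p["image"]); p=cam("wrist"); look(p,["seat","chamber","tab","pointer","mark"])
cv2.imwrite("pics/w2.png",p["image"])
goal([.5995,.066,.147],15); print(bot.get_obs()["ft_force"])
E
```

```text
clock: 8.07
eef_pos: [0.5089, 0.3176, 0.146]
tool_rot: [0.688, 0.726, -0.002, -0.0]
ft_force: [0.3, -0.4, -3.4]
grip_width: 0.0108
grasp_force: 58.6
mark 0.38 [582.6 180.7] [0.7121 0.3645 0.016 ]
shift(cur axes) [-256.2   76.7   -0.7] shift(goal axes) [-266.6   22.1   -0.9] turn [-0.0027  0.0011 -0.2082] clock 8.425 [0.5092 0.3178 0.1461]
[-0.771   0.4986 -2.7672]
```

View pics/w2.png

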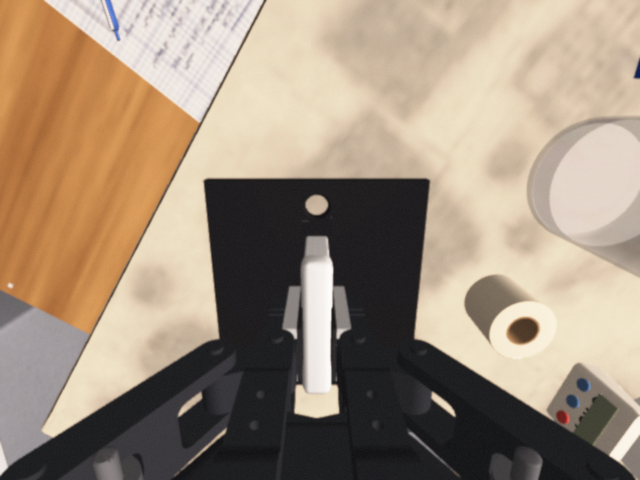

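The cover is held level, with the far hole visible at (316,205). I'll carry it over the chamber.

```bash
python3 -m creep '[[[-15,4.5,0],[0,0,0]],[[-30,9,0],[0,0,0]],[[-36,11,0],[0,0,0]],[[-36,11,0],[0,0,0]],[[-36,11,0],[0,0,0]],[[-36,11,0],[0,0,0]],[[-30,9,0],[0,0,0]],[[-22,6,0],[0,0,0]],[[-15,4,0],[0,0,-0.1]],[[0,0,0],[0,0,-0.108]],[[0,0,0],[0,0,0]],[[0,0,0],[0,0,0]]]'
python3 - <<'E'
from yaw import *
p=cam("wrist"); cv2.imwrite("pics/w3.png",p["image"]); print(p["W"],p["K"])
a=cv2.imread("pics/top0.png")[220:300,365:475]
b=cv2.resize(a,None,fx=5,fy=5,interpolation=cv2.INTER_CUBIC); 
c=cv2.resize(p["image"][120:260,210:420],None,fx=2.6,fy=2.6,interpolation=cv2.INTER_CUBIC)
cv2.imwrite("pics/b.png",b); cv2.imwrite("pics/c.png",c)
goal([.5995,.066,.147],15)
E
```

```text
clock: 9.93
eef_pos: [0.5995, 0.066, 0.1469]
tool_rot: [0.61, 0.793, -0.001, -0.0]
ft_force: [-0.8, 0.2, -2.8]
grip_width: 0.0105
grasp_force: 58.6
[[ 0.9665  0.2452  0.0753  0.5794]
 [ 0.2565 -0.9191 -0.2991  0.1426]
 [-0.0042  0.3084 -0.9512  0.2897]
 [ 0.      0.      0.      1.    ]] [[348.5981   0.     316.2754]
 [  0.     348.5981 236.0411]
 [  0.       0.       1.    ]]
shift(cur axes) [-0.2 -0.  -0.1] shift(goal axes) [-0.2 -0.  -0.1] turn [-0.0017  0.0006 -0.0013] clock 9.975 [0.5995 0.0662 0.1469]
```

View pics/w3.png

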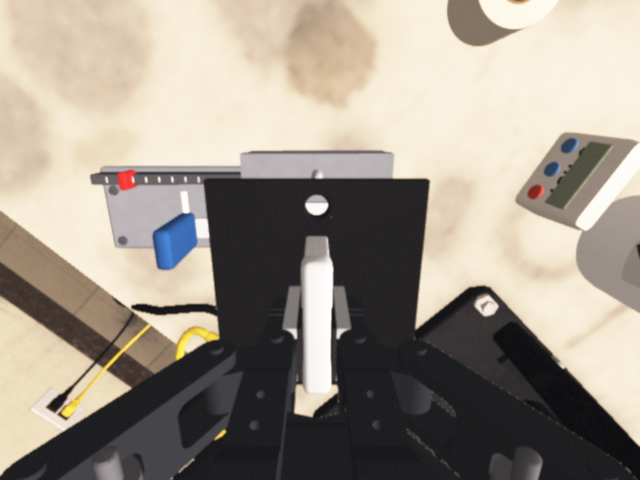

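View pics/b.png

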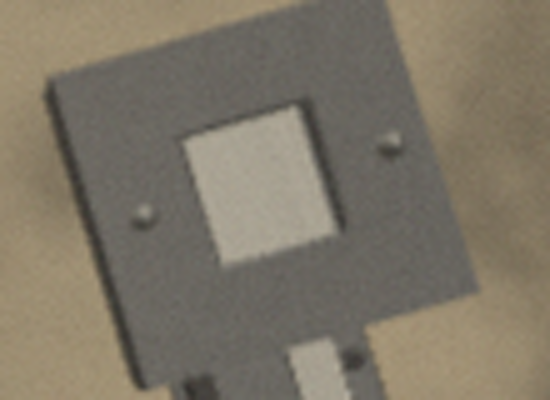

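```bash
python3 - <<'E'
from yaw import *
p=cam("top")
a=atz(p,(394,263.2),.05);b=atz(p,(442.8,249),.05);d=a-b
print("top pins",a,b,"mid",(a+b)/2,np.linalg.norm(d),np.degrees(np.arctan2(-d[0],d[1])))
p=cam("wrist");z=bot.get_obs()["eef_pos"][2]-.0175
im=p["image"]
for n,z0,ps in(("cover far corners",z+.006,[(205,179),(428,179)]),("hole",z+.006,[(316.5,204.5)]),("chamber far corners",.036,[(241,153),(392,153)]),("pin tip",.051,[(318,173)])):
    for q in ps: print(n,atz(p,q,z0))
g=cv2.cvtColor(im,cv2.COLOR_BGR2GRAY); c=cv2.resize(im[140:225,225:410],None,fx=4.2,fy=4.2,interpolation=cv2.INTER_CUBIC); cv2.imwrite("pics/c2.png",c)
E
```

```text
top pins [0.5884 0.1084 0.05  ] [0.6098 0.027  0.05  ] mid [0.5991 0.0677 0.05  ] 0.08412341842924682 14.767117509447356
cover far corners [0.5372 0.1074 0.1354]
cover far corners [0.6324 0.1328 0.1354]
hole [0.5878 0.109  0.1354]
chamber far corners [0.5318 0.1093 0.036 ]
chamber far corners [0.6354 0.137  0.036 ]
pin tip [0.5878 0.1118 0.051 ]
```

View pics/c2.png

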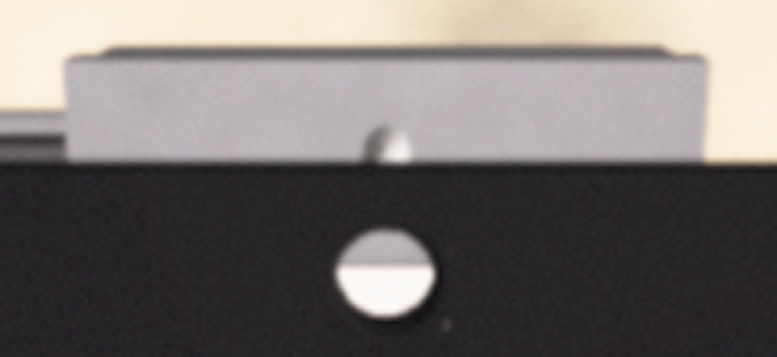

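Left and right top edges of the chamber are at columns 240.7 and 393.6, row 153.7. The pin is at column 317.4, with its tip at row 171, and the hole is at (316.9,205), so x is nearly aligned. I'll go down to just above the pins and look through the hole.

```bash
python3 -m creep '[[[0,0,20],[0,0,0]],[[0,0,25],[0,0,0]],[[0,0,15],[0,0,0]],[[0,0,6],[0,0,0]],[[0,0,0],[0,0,0]],[[0,0,0],[0,0,0]]]'
python3 - <<'E'
from yaw import *
p=cam("wrist")
c=cv2.resize(p["image"][150:260,230:405],None,fx=4.5,fy=4.5,interpolation=cv2.INTER_CUBIC); cv2.imwrite("pics/c3.png",c)
o=bot.get_obs();print(o["eef_pos"],o["ft_force"]);print(p["W"])
t=cam("top"); a=cam("scene"); cv2.imwrite("pics/s3.png",a["image"])
goal([.5995,.066,.08],15)
E
```

```text
clock: 10.82
eef_pos: [0.6003, 0.0664, 0.0819]
tool_rot: [0.609, 0.793, -0.0, 0.0]
ft_force: [-0.1, -0.6, -2.5]
grip_width: 0.0107
grasp_force: 58.6
[0.6003 0.0664 0.0819] [ 0.8553 -0.3414 -2.2327]
[[ 0.9661  0.2463  0.0776  0.5797]
 [ 0.2582 -0.9188 -0.2987  0.143 ]
 [-0.0023  0.3086 -0.9512  0.2246]
 [ 0.      0.      0.      1.    ]]
shift(cur axes) [-0.3 -0.7  1.7] shift(goal axes) [-0.3 -0.7  1.7] turn [-0.0001  0.0007 -0.0002] clock 10.975 [0.6001 0.0664 0.0817]
```

View pics/c3.png

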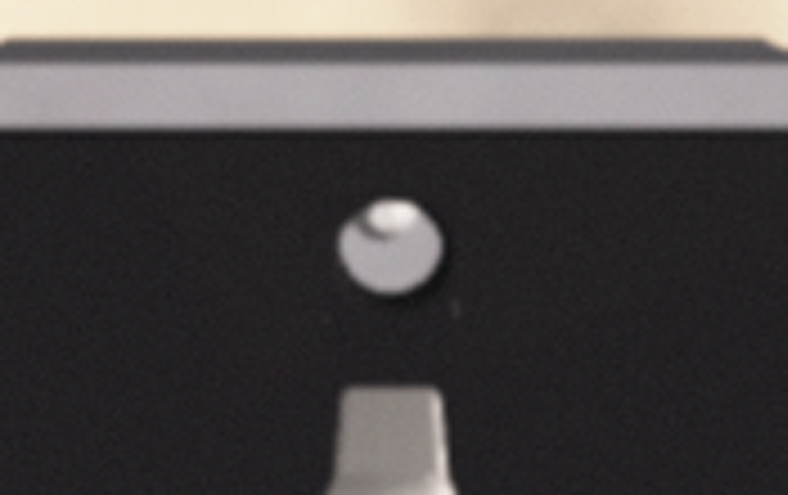

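```bash
python3 - <<'E'
from yaw import *
p=cam("wrist");o=bot.get_obs();z=o["eef_pos"][2]-.0175
A=R.from_quat(o["tool_rot"])
ax=A.as_matrix()
f=lambda q,z0:np.round(A.inv().apply(atz(p,q,z0)-o["eef_pos"])[:2]*1000,1)
print("tool xy: hole",f((316.9,204.9),z+.005),"hole should be x43? pin",f((317.8,197.5),.052),"far edge(58)",f((317,163.8),.036),"cover far edge(55)",f((317,150+130/4.5),z+.006))
print(p["tool_from_camera"])
E
```

```text
tool xy: hole [43.7  0. ] hole should be x43? pin [43.6  0.5] far edge(58) [58.6  0.1] cover far edge(55) [55.7  0.1]
[[-0.0005 -0.9514 -0.3079  0.0791]
 [ 1.      0.0003 -0.0025 -0.    ]
 [ 0.0025 -0.3079  0.9514 -0.1428]
 [ 0.      0.      0.      1.    ]]
```

Hole and pin agree to about 0.5 mm, so I'll lower gently.

```bash
python3 -m creep '[[[0,0.3,4],[0,0,0]],[[0,0,4],[0,0,0]],[[0,0,4],[0,0,0]],[[0,0,3],[0,0,0]],[[0,0,0],[0,0,0]]]'
python3 - <<'E'
from yaw import *
p=cam("wrist")
c=cv2.resize(p["image"][150:260,230:405],None,fx=4.5,fy=4.5,interpolation=cv2.INTER_CUBIC); cv2.imwrite("pics/c4.png",c)
goal([.6,.0664,.0535],15); o=bot.get_obs(); print(o["ft_force"],o["ft_torque"])
E
```

```text
clock: 11.65
eef_pos: [0.5994, 0.0664, 0.0654]
tool_rot: [0.609, 0.793, -0.001, -0.001]
ft_force: [0.1, -0.3, -3.2]
grip_width: 0.0111
grasp_force: 58.6
shift(cur axes) [-0.1  0.4 12.2] shift(goal axes) [-0.1  0.3 12.2] turn [-0.002   0.0004 -0.0002] clock 11.7 [0.5997 0.0664 0.0657]
[ 0.6562  0.4067 -3.0143] [ 0.0458 -0.0052 -0.002 ]
```

View pics/c4.png

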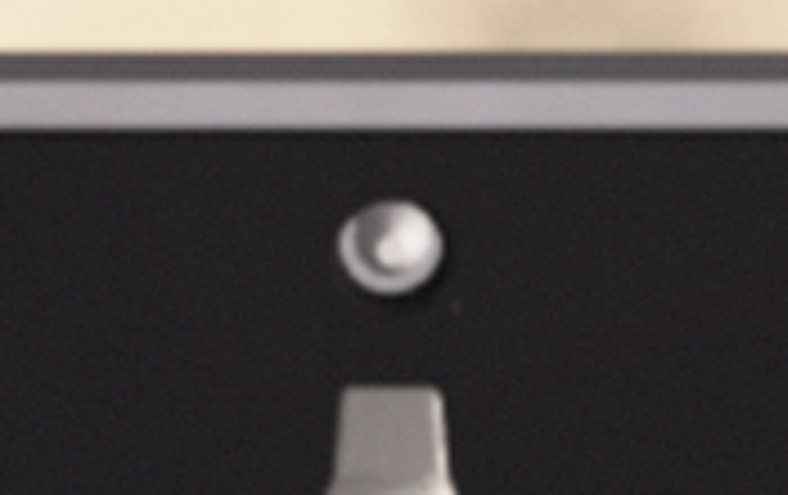

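The pin tip has entered the hole, at about (393,245) in the crop, without contact force. I'll go on down slowly.

```bash
python3 -m creep '[[[0,0.4,2],[-0.002,0,0]],[[0,0,2],[0,0,0]],[[0,0,2],[0,0,0]],[[0,0,2],[0,0,0]],[[0,0,2],[0,0,0]],[[0,0,1],[0,0,0]],[[0,0,0],[0,0,0]]]'
```

```text
clock: 12.58
eef_pos: [0.6001, 0.0665, 0.0548]
tool_rot: [0.609, 0.793, -0.0, 0.0]
ft_force: [-0.2, 0.2, -2.8]
grip_width: 0.0108
grasp_force: 58.6
```

```bash
python3 -m creep '[[[0,0,0.5],[0,0,0]],[[0,0,0.5],[0,0,0]],[[0,0,0.3],[0,0,0]],[[0,0,0.2],[0,0,0]],[[0,0,0],[0,0,0]]]'
```

```text
clock: 13.2
eef_pos: [0.6001, 0.0665, 0.0534]
tool_rot: [0.609, 0.793, 0.0, 0.0]
ft_force: [-0.0, 0.1, -3.3]
grip_width: 0.0107
grasp_force: 58.6
```

```bash
python3 -m creep '[[[0,0,0.3],[0,0,0]],[[0,0,0.3],[0,0,0]],[[0,0,0.3],[0,0,0]],[[0,0,0],[0,0,0]]]'; python3 -m creep '[[[0,0,0.3],[0,0,0]],[[0,0,0.3],[0,0,0]],[[0,0,0],[0,0,0]]]'
```

```text
clock: 13.7
eef_pos: [0.6002, 0.0665, 0.0532]
tool_rot: [0.609, 0.793, 0.0, 0.0]
ft_force: [-2.9, -1.4, 4.9]
grip_width: 0.0105
grasp_force: 59.6
clock: 14.08
eef_pos: [0.6002, 0.0665, 0.0532]
tool_rot: [0.609, 0.793, 0.0, 0.001]
ft_force: [-4.7, -0.4, 7.9]
grip_width: 0.0111
grasp_force: 60.1
```

The cover touched at z = 0.0532, which is the pickup height plus 36 mm, so it is flush. I'll release and go over to the tab.

```bash
python3 -m creep '[[[0,0,0],[0,0,0]],[[0,0,0],[0,0,0]],[[0,0,0],[0,0,0]],[[0,0,0],[0,0,0]],[[0,0,-10],[0,0,0]],[[0,0,-30],[0,0,0]],[[0,0,-45],[0,0,0]],[[0,0,-35],[0,0,0]],[[0,-30,0],[0,0,0]],[[0,-40,0],[0,0,0]],[[0,-30,0],[0,0,0]],[[0,0,0],[0,0,0]]]' 50
python3 - <<'E'
from yaw import *
p=cam("wrist"); cv2.imwrite("pics/w5.png",p["image"]); look(p,["tab","pointer","mark","seat"])
for n in("cover","grip"): look(p,[n],{"cover":.036,"grip":.072})
t=cam("scene"); look(t,["cover","grip","tab","pointer"],dict(H,cover=.036,grip=.072))
g=p["image"].max(2); C=cloud(p)
m=(C[...,2]>.036)&(C[...,2]<.048)&(g<70); n,l,s,c=cv2.connectedComponentsWithStats(m.astype(np.uint8)); k=s[1:,4].argmax()+1
v,u=np.where(l==k); print("cover top z",np.percentile(C[v,u,2],[5,50,95]))
goal([.5034,.0406,.046],15)
E
```

```text
clock: 15.58
eef_pos: [0.5017, 0.0402, 0.1728]
tool_rot: [0.609, 0.793, -0.0, 0.0]
ft_force: [0.5, 0.1, -0.5]
grip_width: 0.05
grasp_force: 0.0
pointer 0.92 [316.1 185.3] [0.493  0.0695 0.03  ]
mark 0.71 [267.4 172.6] [0.4507 0.067  0.016 ]
cover 0.82 [436.9 225.1] [0.5987 0.0643 0.036 ]
cover 0.55 [314.9 217.7] [0.4988 0.0442 0.036 ]
grip 0.57 [460.8 236.6] [0.6037 0.0673 0.072 ]
cover 0.62 [371.5 327.1] [0.5938 0.0707 0.036 ]
grip 0.72 [376.7 309.6] [0.5965 0.0663 0.072 ]
tab 0.58 [344.  357.5] [0.5   0.033 0.065]
pointer 0.66 [323.8 362.5] [0.496 0.068 0.03 ]
cover top z [0.0409 0.0421 0.0432]
shift(cur axes) [ -0.   -0.2 125.6] shift(goal axes) [ -0.1  -0.2 125.6] turn [-0.      0.0004 -0.0001] clock 16.175 [0.5036 0.0407 0.1716]
```

View pics/w5.png

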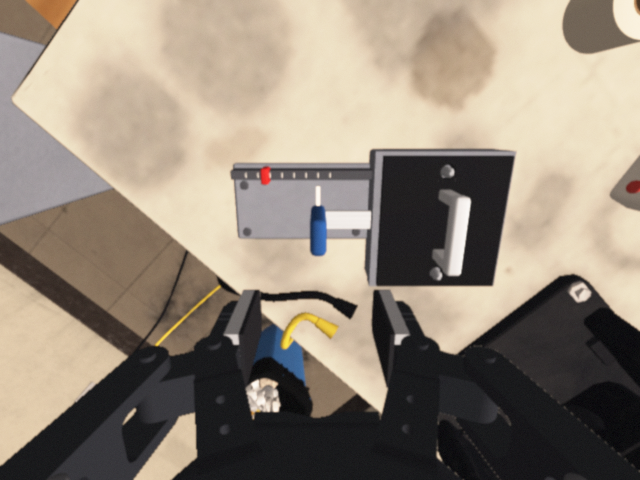

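The view shows the cover flush on both pins, with the handle at (457,233). The tab is at (318,230), the pointer at (318,195) and the red mark at (265,175).

```bash
cat >> yaw.py <<'E'
def gap(save=None):
    p=cam("wrist"); o=bot.get_obs(); A=R.from_quat(o["tool_rot"]); b=p["image"].astype(int)
    ty=lambda uv,z:A.inv().apply(atz(p,uv,z)-o["eef_pos"])*1000
    red=(b[...,2]>b[...,1]+70)&(b[...,2]>b[...,0]+70)&(np.mgrid[:480,:640][0]<230)&(np.mgrid[:480,:640][1]<400)
    n,l,s,c=cv2.connectedComponentsWithStats(red.astype(np.uint8)); k=s[1:,4].argmax()+1
    print("red",s[k],c[k]); r=ty(c[k],.034)
    q=max(vision.place_of(p,"pointer"),key=lambda d:d["score"]); u,v=np.round(q["position"]).astype(int)
    g=b.min(2)[v-3:v+10,u-9:u+10]; w=np.where(g>175,g-175,0).astype(float)
    pts=np.array([(u-9+np.average(np.arange(19),weights=x),v-3+i) for i,x in enumerate(w) if x.sum()>0]); print("net",q["position"],q["score"],"rows",np.round(pts[:,0],1))
    pn=ty((np.median(pts[:,0]),v),.030); print("mark",r,"pointer",pn,"net pointer y",ty(q["position"],.03)[1],"GAP y mark-pointer",r[1]-pn[1])
    if save: cv2.imwrite(save,p["image"])
E
python3 -c "
from yaw import *
gap()"
python3 -m creep '[[[0,-0.2,30],[0,0,0]],[[0,0,35],[0,0,0]],[[0,0,30],[0,0,0]],[[0,0,18],[0,0,0]],[[0,0,9],[0,0,0]],[[0,0,3],[0,0,0]],[[0,0,0],[0,0,0]]]' 36
python3 -m creep '[[[0,0,0],[0,0,0]],[[0,0,0],[0,0,0]],[[0,0,0],[0,0,0]],[[0,0,0],[0,0,0]],[[0,0,0],[0,0,0]]]' 0
python3 -c "
from yaw import *
gap('pics/w6.png')"
```

```text
red [258 167  10  18 160] [262.5688 175.3812]
net [316.2, 185.2] 0.57 rows [315.5 315.4 315.4 315.4 315.4 315.4 315.4 315.4 315.4]
mark [ 39.4279 -43.7097 137.6394] pointer [ 31.0187  -1.4373 141.6453] net pointer y -0.7794431750393064 GAP y mark-pointer -42.27242184563621
clock: 17.15
eef_pos: [0.5039, 0.0406, 0.0474]
tool_rot: [0.609, 0.793, 0.0, 0.001]
ft_force: [-0.3, -1.1, 0.1]
grip_width: 0.0362
grasp_force: 0.0
clock: 17.77
eef_pos: [0.503, 0.0404, 0.0477]
tool_rot: [0.609, 0.793, -0.0, 0.0]
ft_force: [-3.5, -1.1, 5.7]
grip_width: 0.0113
grasp_force: 59.5
red [216 195  21  34 526] [225.8498 211.4886]
net [318.6, 231.3] 0.84 rows [316.  316.2 316.2 316.2 316.2 316.2 316.2 316.1 316.2 316.1 316.1]
mark [ 40.3833 -42.1268  13.7098] pointer [29.7334 -0.4408 17.7274] net pointer y 0.7373696651962361 GAP y mark-pointer -41.68600961540395
```

```bash
python3 -m creep '[[[0,-3,0],[0,0,0]],[[0,-5,0],[0,0,0]],[[0,-6,0],[0,0,0]],[[0,-6,0],[0,0,0]],[[0,-6,0],[0,0,0]],[[0,-6,0],[0,0,0]],[[0,-5,0],[0,0,0]],[[0,-3,0],[0,0,0]],[[0,0,0],[0,0,0]],[[0,0,0],[0,0,0]]]'
python3 -c "
from yaw import *
gap('pics/w7.png')
c=cv2.imread('pics/w7.png')[150:290,210:420];cv2.imwrite('pics/c7.png',cv2.resize(c,None,fx=3.8,fy=3.8,interpolation=cv2.INTER_CUBIC))"
```

```text
clock: 19.12
eef_pos: [0.4675, 0.0308, 0.0478]
tool_rot: [0.609, 0.793, 0.002, 0.002]
ft_force: [7.7, 3.1, 0.1]
grip_width: 0.0109
grasp_force: 58.8
red [296 196  14  32 401] [302.5187 211.5486]
net [315.8, 230.4] 0.63 rows [315.9 316.  316.  316.  316.  316.  315.9 316.  316. ]
mark [40.355  -6.8116 13.7305] pointer [30.2224 -0.6298 17.7769] net pointer y -0.7050121251233578 GAP y mark-pointer -6.181726005089654
```

View pics/c7.png

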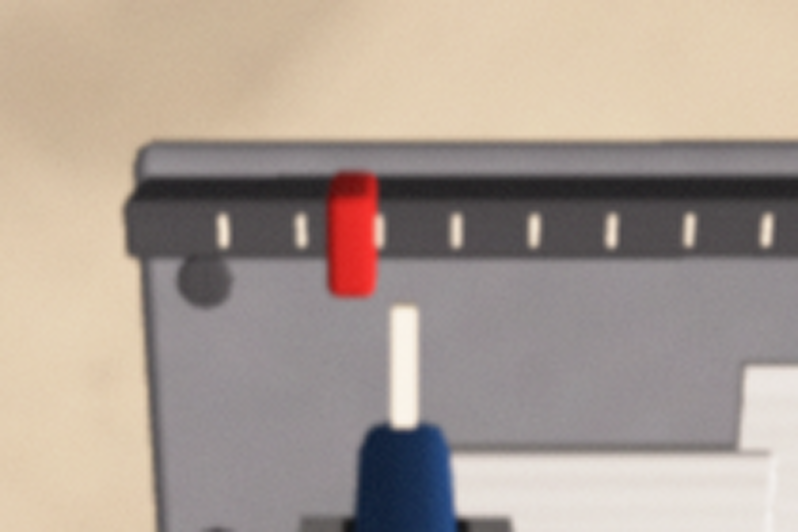

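The red mark is at crop column 352 and the pointer at 404, so about 6 mm remains.

```bash
python3 -m creep '[[[0,-2,0],[0,0,0]],[[0,-2.2,0],[0,0,0]],[[0,-2,0],[0,0,0]],[[0,0,0],[0,0,0]],[[0,0,0],[0,0,0]],[[0,0,0],[0,0,0]]]'
python3 -c "
from yaw import *
gap();gap('pics/w8.png')"
```

```text
clock: 19.98
eef_pos: [0.4619, 0.0293, 0.0478]
tool_rot: [0.609, 0.793, 0.003, 0.002]
ft_force: [8.8, 3.2, -1.9]
grip_width: 0.011
grasp_force: 58.7
red [309 196  13  32 384] [314.7786 211.6641]
net [318.3, 229.3] 0.91 rows [315.8 316.  316.  315.9 315.9 315.9 316.  316. ]
mark [40.308  -1.1575 13.7632] pointer [30.7423 -0.6382 17.7727] net pointer y 0.4932831017070812 GAP y mark-pointer -0.519240331179892
red [309 196  13  32 383] [314.7624 211.6527]
net [317.5, 229.8] 0.56 rows [315.8 316.  316.  316.  316.  316.  315.9 316.  316. ]
mark [40.2778 -1.1175 13.7682] pointer [30.2025 -0.5871 17.7782] net pointer y 0.15607766996331413 GAP y mark-pointer -0.5303681324277755
```

```bash
python3 -m creep '[[[0,-0.6,0],[0,0,0]],[[0,0,0],[0,0,0]],[[0,0,0],[0,0,0]],[[0,0,0],[0,0,0]]]'
python3 -c "
from yaw import *
gap();gap('pics/w9.png')
p=cam('scene');look(p,['cover','grip'],dict(cover=.036,grip=.072))"
```

```text
clock: 20.68
eef_pos: [0.4614, 0.0292, 0.0478]
tool_rot: [0.609, 0.793, 0.003, 0.002]
ft_force: [9.9, 3.3, -1.4]
grip_width: 0.0112
grasp_force: 58.5
red [310 196  13  32 384] [315.7474 211.7214]
net [318.1, 230.0] 0.66 rows [315.9 315.9 316.  315.9 316.  316.  316.  316.  315.9]
mark [40.2754 -0.6767 13.7883] pointer [30.234  -0.6041 17.7948] net pointer y 0.43098352826311753 GAP y mark-pointer -0.07253175554062286
red [310 196  13  32 383] [315.7311 211.671 ]
net [317.6, 231.8] 0.94 rows [315.7 316.  315.9 315.9 316.  316.  315.9 315.9 316.  315.9 315.9]
mark [40.2794 -0.6677 13.7806] pointer [29.204  -0.5902 17.7882] net pointer y 0.20734459494245291 GAP y mark-pointer -0.07749600121343359
cover 0.97 [375.3 326.7] [0.5988 0.0676 0.036 ]
grip 0.56 [376.7 309. ] [0.5974 0.0672 0.072 ]
```

The pointer is level with the mark to about 0.1 mm, the cover is home, and the grip is holding.

```bash
python3 -c "
from workcell import workorder
print(workorder.job_done())"
```

```text
the job is handed in; nothing more can be done
None
```

The job is handed in: the cover lies flush over both pins, and the gripper is still holding the shutter tab with the pointer about 0.1 mm from level with the red mark, at about 21 s on the clock.

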